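Stand the reading chart on its fold-out leg

ROBOT

A 6-joint arm with a two-finger parallel gripper is mounted at the origin on the work surface; the furniture and walls round the work are solid. World frame = base frame: x ahead of the robot, y to its left, z up, the work surface at z = 0. Lengths are in mm, angles in rad, forces in N, time in s.
With the tool pointing down it reaches from about 350 to 975 mm from the base axis. Payload 7.1 kg.
Tool frame: the origin (TCP) lies midway between the tips of the shut fingers; the grasp point (between the pads) lies pinch_z behind it (pinch_z is the distance from the TCP to the grasp point, in mm); z points along the fingers, y is the line along which they close (so a half turn about z gives the same grasp; the last joint's range is limited). The gripper opens to 88 mm and grips with 3 to 60 N. Pads are 20 mm wide; open, the fingers measure 115 mm over their backs; the gripper's body (75 mm by 178 mm) begins 61 mm behind the grasp point.
Start: joints at [1.104, 0.423, 1.63, -0, 1.089, -0.019], TCP at [270.582, 563.374, 222.675] pointing down, gripper open.
Joint ranges: [-3, 3], [-0.9, 2.11], [0.09, 2.58], [-1.31, 4.45], [0.11, 2.69], [-2.54, 2.54]. Speed limits (rad/s): [2.39, 2.39, 3.01, 3.14, 3.14, 3.14].

INTERFACE

Orientations are given as a rotation vector (axis times angle).
In Python, from workcell import get_obs, get_image, close_job, pinch_z gives the robot as it stands.
- The arm moves only by the tool jog_arm, never from a script. Its argument "commands" is a list of rows, each a list of 3 entries, a list of its own where there are three numbers: the gripper command: -1 is shut, 1 is fully open, values between are in proportion, then the shift along the tool's x, y, z as a fraction of full scale, then the turn, a rotation vector about the tool's x, y, z as a fraction of full scale. In form: [[gripper, [tx, ty, tz], [rx, ry, rz]], ...]. A call has 1 to 10 rows; each row shifts and turns the commanded pose from where the row before left it, along the tool's axes as they then stand; what a row does not reach is not made up. Full scale, the value 1, is 0.1 m for a shift and 45 degrees for a turn. A row lasts 1/10 s, in which the tool goes at most 50 mm and 8.59 degrees, less where a joint would pass 70% of its speed; a pose out of reach is approached as far as the arm can. A call with a number of a shift or a turn outside -1 to 1 is refused whole. A call with a gripper value outside its range is refused whole. The fingers move at their own pace and stop on an object; the grip force is fixed at half the most. Time passes only in rows, so rows that do not move let the fingers close. It gives the time, the measured TCP pose, the force, the opening and the grip force at its end, in the units of the state.
- get_obs(): the state, without advancing time (a new reading comes with each control period).
- get_image(name): name is "side" or "top" or "wrist"; returns a dict with "image" (384x512x3 uint8, blue, green, red), "z_map" (384x512 float32, mm along the optical axis (not along the pixel's ray), 0 where there is no reading), "intrinsics" (3x3 intrinsics, pixels), "k1" (the pictures are not rectified: a ray, as slopes to the right and down, at radius r is drawn at 1 + k1 r^2 times it, then the intrinsics apply), "eye" and "orientation" of the camera in the world; the wrist camera has in their place "mount" (4x4, takes a point from camera to tool coordinates, whose origin is the TCP and whose axes are the flange's). Camera axes: x right, y down, z forward; pixel columns grow to the right and rows downward; lengths in mm; the calibration is good to about 2 mm. A picture is of the moment at which its call begins: read the wrist's pose just before it.
- close_job(): hands the job in; it is judged then, once.
The state is a dict: "t": time; "qpos": joint angles; "qvel": joint speeds; "joint_torque": joint torques, N m; "ee_pos": TCP position; "orientation": TCP orientation; "ft_force": force on the tool from outside, world axes, zero at the start; "moment": the same for the moment, N m; "width": finger opening in mm; "grasp_force": force on a finger pad.
Only numpy, scipy, OpenCV 4.12 (cv2) and the standard library are available. Lean on these libraries where they do the work, as an engineer would, in place of code of your own. Each camera call takes 0.05 s, during which the arm holds its last target. There are 200 camera calls.

TASK

Fold the leg on the back of the reading chart fully out to its stop, lift the chart out of its storage rack, and stand it in the middle of the grey bench mat, square to the mat, leaning back on its leg with its printed face toward the robot. Set it down rather than dropping it, leave it standing free, and do not disturb the dropper bottle or the flat box that stand between rack and mat.

Things in the scene. Friction and masses are not known exactly. Their poses are not given: they have to be found in the camera images.
- chart: The reading chart: stiff white panel 136 wide, 150 tall, 10 mm thick, about 0.4 kg, rows of grey patches printed on its front, a fold-out leg on its back. Starts upright in the rack. Origin: middle of its bottom edge. Axes: x out of its back (the printed face looks along -x), y along its width, z up the panel.
- chart_bottom (a point): Middle of the chart's bottom edge, half-way through its thickness; axes of the chart.
- chart_top (a point): Middle of the chart's top edge, 150 mm above chart_bottom; axes of the chart. Pinch the edge here across its 10 mm thickness, between y = -25 and +10 mm, clear of the pull tab behind it. Two hinge ears at y = +-54.5 mm rise 8 mm above the edge.
- tab (a point): Grasp centre of the leg's black pull tab, an upright fin behind the panel, 10 thick (y), 32 deep (x), 34 mm tall. It turns with the leg; leg folded, its axes are the chart's and it lies 32 mm behind the panel's middle plane, at y = +30 mm, 27 mm below the top edge. Pinch it along y from above; with the gripper kept upright the tab turns between the fingers.
- leg (a joint): Leg opening, rad: 0 folded on the back, 0.54 out at its stop; starts at 0 to 0.12, stays where left (friction 0.045 N m). Hinge axis along the chart's y, 12 mm behind the panel's middle plane, 2 mm above its top edge. Opening swings the foot back (+x), the tab back and up. Fully out, the chart stands leaning back 0.26 rad from vertical.
- foot (a point): Underside of the leg's rubber foot bar (104 mm wide), at its middle, 151 mm from the hinge axis. The leg is an aluminium bail: two 7 mm round arms at y = +-46 mm, a crossbar 44 mm below the hinge, the foot bar at the end. When the chart stands it is about 85 mm behind the bottom edge.
- rack_floor (a point): Grey plastic storage rack, fixed: base plate 80 x 164 x 10 mm, a 70 mm tall grooved post at either end. The chart's side edges sit in 13 mm wide grooves, its bottom edge on the groove floors, 16 mm above the worktop. Point: middle of the slot at that height; axes as the chart's in it. Lift the chart straight up 60 mm or more to clear the posts.
- mat_center (a point): Middle of the upper face of the square grey bench mat, 200 x 200 x 3 mm, fixed. Its x axis points from its front edge (robot's side) to its back edge, z up.
- mat: The grey bench mat; origin at the middle of its underside, axes as mat_center.
- dropper_mid (a point): Dropper bottle, 30 mm wide, 80 mm tall, standing between rack and mat; point at its mid-height. Leave it alone.
- coverglass_mid (a point): Flat carton of cover glasses, 55 x 55 x 22 mm, between rack and mat; point at its mid-height. Leave it alone.
There are look-alikes about, which are no part of the job. What is shaped like the chart but brown is not meant.

How it is judged:
By the outcome, as a careful person would: the job done as asked, in the order asked, and still so for the second after the job is handed in, with the robot touching nothing.
It also fails if it takes over 51 s, if anything falls off the work surface, if the arm or the gripper's body presses on something with over 40 N, if the wrist force passes 120 N, or if a joint passes its speed limit or range.

## Working session

There is one attempt and no reset: what is moved stays moved. The work goes in short steps, Python scripts to look and compute and a tool call to move; the robot and the scene stay as the last step left them, time stands still between calls to the robot, and variables do not carry over. Pictures are saved under pics/ and viewed, at most 10 in all, crops included, and the job is handed in when it is done.

Besides the shell and the picture viewer there is one more tool, called as name(argument=value, ...), one argument or row to a line, values as JSON. jog_arm: Moves the arm, as the interface text tells. Its arguments: {"type":"object","properties":{"commands":{"type":"array","items":{"type":"array"}}},"required":["commands"]}

```bash
ls; mkdir -p pics; cat > h.py <<'E'
import numpy as np, cv2
from scipy.spatial.transform import Rotation as R
from workcell import get_obs, get_image, close_job, pinch_z
def cam(name):
    o=get_obs(); d=get_image(name)
    if 'mount' in d:
        T=np.eye(4); T[:3,:3]=R.from_rotvec(o['orientation']).as_matrix(); T[:3,3]=o['ee_pos']
        M=T@np.array(d['mount']); d['Rm']=M[:3,:3]; d['e']=M[:3,3]
    else:
        q=np.array(d['orientation']); d['Rm']=q if q.shape==(3,3) else R.from_rotvec(q).as_matrix(); d['e']=np.array(d['eye'])
    return d
def slopes(d,uv):
    K=np.array(d['intrinsics']); uv=np.atleast_2d(uv).astype(float)
    return cv2.undistortPoints(uv.reshape(-1,1,2),K,np.array([d['k1'],0,0,0,0.])).reshape(-1,2)
def cloud(d):
    h,w=d['z_map'].shape
    u,v=np.meshgrid(np.arange(w),np.arange(h)); s=slopes(d,np.c_[u.ravel(),v.ravel()])
    z=d['z_map'].ravel()[:,None]; P=np.c_[s*z,z]@d['Rm'].T+d['e']; P[z[:,0]==0]=np.nan
    return P.reshape(h,w,3)
def plane(d,uv,z):
    s=slopes(d,uv); r=np.c_[s,np.ones(len(s))]@d['Rm'].T
    return d['e']+r*((z-d['e'][2])/r[:,2])[:,None]
def proj(d,P):
    p=(np.atleast_2d(P)-d['e'])@d['Rm']
    return cv2.projectPoints(p.reshape(-1,1,3),np.zeros(3),np.zeros(3),np.array(d['intrinsics']),np.array([d['k1'],0,0,0,0.]))[0].reshape(-1,2)
E
python3 - <<'E'
from h import *
print(get_obs(),pinch_z)
for n in ('side','top','wrist'):
    d=cam(n); cv2.imwrite(f'pics/{n}0.png',d['image']); print(n,d['e'].round(),d['Rm'].round(2).tolist(),d['k1'],np.array(d['intrinsics']).tolist(),(d['z_map']>0).mean())
a=[cv2.imread(f'pics/{n}0.png') for n in ('side','top')]
E
```

```text
pics
{'t': 0.0, 'qpos': array([ 1.10396073e+00,  4.23843502e-01,  1.63066601e+00, -1.99204575e-05,
        1.08860990e+00, -1.89870878e-02]), 'qvel': array([-0.00091615, -0.00051004,  0.0019089 , -0.0002122 , -0.00023408,
        0.00021552]), 'joint_torque': array([ 6.19449247e-05, -5.44611526e+01, -2.73668754e+01,  6.43429253e-02,
        2.26765859e-02, -1.36743847e-04]), 'ee_pos': array([270.36956716, 562.88536751, 221.90946736]), 'orientation': array([-6.97522428e-01, -3.06281925e+00,  2.33421744e-03]), 'ft_force': array([-0.06262885,  0.10323699, -0.01532898]), 'moment': array([-0.03095964, -0.06357709,  0.01268001]), 'grasp_force': 0.0, 'width': 87.46253049385227} 18.700000000000003
side [-76.  85. 789.] [[-0.29, -0.71, 0.64], [-0.96, 0.22, -0.19], [-0.01, -0.67, -0.74]] -0.0920074778582906 [[409.5188278918281, 0.0, 250.01383028305108], [0.0, 409.5188278918281, 188.95827659363], [0.0, 0.0, 1.0]] 0.9961751302083334
top [393. -66. 960.] [[-0.0, -0.99, 0.13], [-1.0, 0.0, -0.02], [0.02, -0.13, -0.99]] -0.049176950015943854 [[366.72354893288406, 0.0, 252.80265426614974], [0.0, 366.72354893288406, 189.23066544826332], [0.0, 0.0, 1.0]] 0.9960276285807291
wrist [204. 595. 383.] [[0.43, 0.87, 0.24], [0.9, -0.42, -0.12], [-0.0, 0.27, -0.96]] -0.0308473072033996 [[283.3991088743172, 0.0, 256.4887663153742], [0.0, 283.3991088743172, 189.23278395983462], [0.0, 0.0, 1.0]] 0.9960683186848959
```

View pics/side0.png

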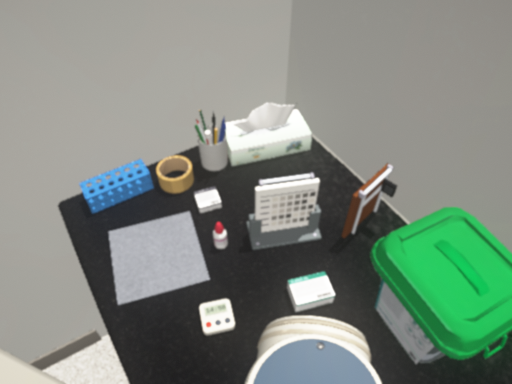

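View pics/top0.png

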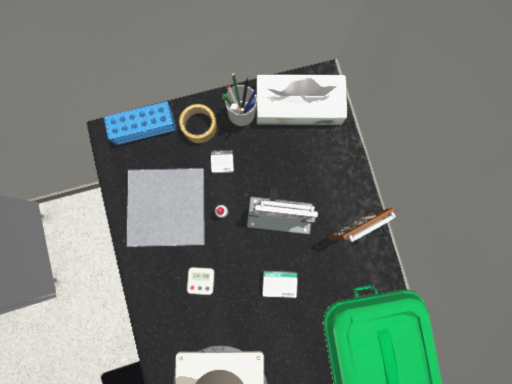

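The side view shows the chart in its rack at about (285,210), the mat at (158,257), the dropper at (220,235), the carton at (208,199) and the brown look-alike at (368,200). In the top view the mat is at (166,207), the chart at (283,212), the dropper at (221,211) and the carton at (222,161). Next I measure them.

```bash
python3 - <<'E'
from h import *
for n,box,seed in (('top',(120,160,90,95),(207,166)),('side',(100,205,115,105),(257,158))):
    d=cam(n); P=cloud(d); im=d['image'].astype(int)
    hsv=cv2.cvtColor(d['image'],cv2.COLOR_BGR2HSV)
    # mat: plane height ~3, mid grey
    m=((hsv[...,2]>75)&(hsv[...,1]<60)).astype(np.uint8); m=cv2.morphologyEx(m,cv2.MORPH_OPEN,np.ones((3,3)))
    x,y,w,h=box; mm=np.zeros_like(m); mm[y:y+h,x:x+w]=m[y:y+h,x:x+w]
    k,l=cv2.connectedComponents(mm); c=(l==l[seed])
    cn=max(cv2.findContours(c.astype(np.uint8),cv2.RETR_EXTERNAL,cv2.CHAIN_APPROX_NONE)[0],key=cv2.contourArea).reshape(-1,2)
    W=plane(d,cn,3)[:,:2].astype(np.float32); r=cv2.minAreaRect(W); print(n,'mat',r)
    print(' mat z',np.nanmedian(P[c][:,2]))
    A=P.reshape(-1,3)
    def box3(lo,hi): 
        s=np.all((A>lo)&(A<hi),axis=1); return A[s]
    X=box3([380,-260,100],[600,-40,220])
    print(n,'chart high',len(X), X.min(0).round(),X.max(0).round())
    for z0 in range(100,200,10):
        s=X[(X[:,2]>=z0)&(X[:,2]<z0+10)]
        if len(s)>3: print('  z',z0,len(s),s.min(0).round(),s.max(0).round())
    # objects between
    for nm,zl,zh,(a,b) in (('tall',40,120,((350,-60),(600,90))),('low',12,35,((350,-60),(640,90)))):
        s=box3([a[0],a[1],zl],[b[0],b[1],zh]); 
        if len(s): print(n,nm,len(s),s.min(0).round(),s.max(0).round(),np.median(s,0).round())
E
```

```text
top mat ((473.4853515625, 144.83697509765625), (204.6541290283203, 203.66688537597656), 1.1692434549331665)
 mat z 3.19644066074909
top chart high 732 [ 438. -219.  102.] [503. -85. 177.]
  z 100 18 [ 440. -204.  102.] [457. -85. 110.]
  z 110 19 [ 439. -205.  111.] [454. -87. 119.]
  z 120 20 [ 439. -210.  121.] [503. -89. 128.]
  z 130 26 [ 438. -217.  130.] [484. -96. 138.]
  z 140 33 [ 440. -206.  140.] [499. -86. 150.]
  z 150 88 [ 439. -211.  150.] [502. -91. 159.]
  z 160 324 [ 439. -219.  160.] [472. -86. 170.]
  z 170 204 [ 447. -211.  170.] [473. -96. 177.]
top tall 113 [446. -17.  41.] [474.  11.  82.] [458.  -4.  51.]
top low 472 [445. -30.  12.] [618.  25.  34.] [589.  -2.  22.]
side mat ((475.4622497558594, 145.5824737548828), (206.37594604492188, 205.23423767089844), 1.2642701864242554)
 mat z 3.5590378403010163
side chart high 1769 [ 439. -219.  100.] [504. -86. 178.]
  z 100 172 [ 441. -218.  100.] [458. -86. 110.]
  z 110 185 [ 441. -217.  110.] [458. -86. 120.]
  z 120 166 [ 440. -218.  120.] [459. -86. 130.]
  z 130 207 [ 439. -218.  130.] [495. -87. 140.]
  z 140 197 [ 440. -218.  140.] [496. -86. 150.]
  z 150 232 [ 441. -219.  150.] [504. -87. 160.]
  z 160 412 [ 441. -219.  160.] [501. -86. 170.]
  z 170 198 [ 449. -210.  170.] [477. -97. 178.]
side tall 168 [445. -17.  40.] [471.  11.  81.] [455.  -2.  56.]
side low 515 [446. -32.  12.] [623.  25.  35.] [583.  -3.  23.]
```

jog_arm(
  commands=[
    [1,[0,0,-0.4],[0,0,0]],
    [1,[0,0,-0.4],[0,0,0]],
    [1,[-0.29,-0.28,0],[0,0,0]],
    [1,[-0.29,-0.28,0],[0,0,0]],
    [1,[-0.29,-0.28,0],[0,0,0]],
    [1,[-0.29,-0.28,0],[0,0,0]],
    [1,[-0.29,-0.28,0],[0,0,0]],
    [1,[-0.29,-0.28,0],[0,0,0]],
    [1,[-0.29,-0.28,0],[0,0,0]],
    [1,[-0.29,-0.28,0],[0,0,0]],
  ],
)

```text
t: 1.25
ee_pos: [382.9, 259.5, 302.8]
orientation: [0.697, 3.063, 0.0]
ft_force: [0.3, 0.5, -0.2]
width: 87.9
grasp_force: 0.0
```

jog_arm(
  commands=[
    [1,[-0.29,-0.28,0],[0,0,0]],
    [1,[-0.29,-0.28,0],[0,0,0]],
    [1,[-0.29,-0.28,0],[0,0,0]],
    [1,[-0.29,-0.28,0],[0,0,0]],
    [1,[-0.29,-0.28,0],[0,0,0]],
    [1,[-0.29,-0.28,0],[0,0,0]],
    [1,[-0.29,-0.28,0],[0,0,0]],
    [1,[-0.29,-0.28,0],[0,0,0]],
    [1,[-0.29,-0.28,0],[0,0,0]],
    [1,[-0.29,-0.28,0],[0,0,0]],
  ],
)

```text
t: 2.25
ee_pos: [523.2, -118.7, 302.7]
orientation: [0.698, 3.063, 0.0]
ft_force: [0.9, 0.6, -0.4]
width: 87.8
grasp_force: 0.0
```

jog_arm(
  commands=[
    [1,[0,0,0],[0,0,-0.135]],
    [1,[0,0,0],[0,0,-0.135]],
    [1,[0,0,0],[0,0,-0.135]],
    [1,[0,0,0],[0,0,0]],
    [1,[0,0,0],[0,0,0]],
  ],
)

```text
t: 2.75
ee_pos: [522.8, -116.9, 302.6]
orientation: [-0.208, -3.135, -0.0]
ft_force: [-1.3, -0.3, 0.2]
width: 88.1
grasp_force: 0.0
```

```bash
python3 - <<'E'
from h import *
d=cam('wrist'); np.savez('w1.npz',image=d['image'],z_map=d['z_map'],intrinsics=d['intrinsics'],k1=d['k1'],Rm=d['Rm'],e=d['e'])
o=get_obs(); print(o['t'],o['ee_pos'],o['qpos'].round(3),d['e'])
cv2.imwrite('pics/w1.png',d['image'])
E
```

```text
2.8 [ 522.84902682 -116.86194396  302.69740604] [-0.242  0.204  1.746 -0.     1.191 -1.681] [ 449.64009274 -107.69507242  463.80598928]
```

View pics/w1.png

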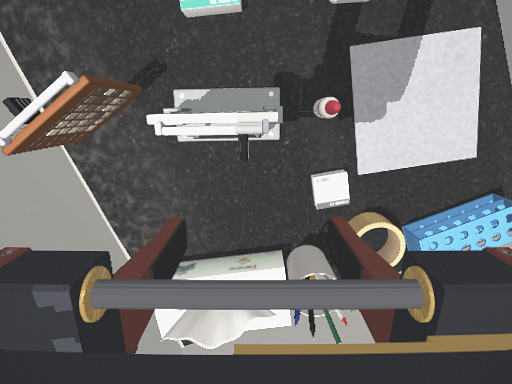

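The wrist view shows the chart's top edge at rows 113–122 and columns 148–280, with a white hinge bar behind it. The black tab is at about (243,147), the dropper at (328,107) and the carton at (330,190). I'll crop closer and use depth.

```bash
python3 - <<'E'
from h import *
d=dict(np.load('w1.npz')); d['k1']=float(d['k1'])
c=d['image'][80:170,140:290]; cv2.imwrite('pics/w1c.png',cv2.resize(c,None,fx=5,fy=5,interpolation=cv2.INTER_CUBIC))
P=cloud(d)
for v in range(104,164,3):
    print(v,' '.join('%d,%d,%d'%tuple(P[v,u].round()) for u in (165,190,215,230,243,258,275)), d['image'][v,243])
A=P.reshape(-1,3)
E
```

```text
104 422,-250,-1 428,-208,10 433,-170,9 436,-147,8 439,-127,9 442,-104,10 445,-78,9 [140 138 135]
107 426,-250,0 432,-209,8 438,-171,10 441,-148,10 443,-128,9 446,-105,8 450,-83,69 [142 141 137]
110 434,-230,69 437,-209,15 442,-171,9 445,-148,8 448,-128,9 451,-105,9 454,-83,67 [141 142 138]
113 440,-208,142 444,-177,156 447,-150,163 450,-135,164 451,-122,165 453,-107,165 456,-89,165 [244 246 248]
116 443,-202,164 447,-176,166 450,-151,165 452,-135,165 454,-122,165 456,-107,166 459,-90,166 [239 242 243]
119 446,-203,164 450,-176,167 453,-151,166 455,-136,166 457,-123,165 459,-107,166 461,-90,166 [238 241 242]
122 449,-203,164 453,-177,165 456,-152,165 458,-136,165 460,-123,162 469,-108,9 469,-85,68 [184 190 188]
125 453,-234,68 459,-215,8 464,-175,8 468,-152,10 463,-123,166 465,-108,169 477,-82,7 [197 197 194]
128 455,-203,169 459,-177,172 462,-152,171 464,-137,171 466,-124,170 468,-108,171 481,-82,9 [235 235 234]
131 458,-203,171 462,-177,171 465,-152,172 467,-137,171 469,-124,172 471,-109,171 486,-83,10 [226 225 224]
134 461,-204,170 465,-178,169 468,-153,168 470,-138,167 473,-125,15
[... 170 characters left out ...]
9 491,-156,9 479,-126,155 497,-111,6 501,-84,0 [57 54 55]
143 482,-263,0 488,-222,-1 493,-182,-1 496,-157,0 483,-127,154 502,-112,-1 506,-85,0 [58 56 57]
146 487,-264,-1 492,-223,0 498,-182,0 501,-158,1 486,-127,154 507,-113,-1 511,-85,-2 [57 55 55]
149 492,-265,-1 497,-224,-1 503,-184,-3 506,-159,-1 489,-128,156 512,-113,0 516,-86,-1 [54 53 52]
152 496,-266,0 502,-225,-3 508,-184,0 511,-160,-2 492,-128,156 517,-114,-2 521,-86,-3 [54 51 52]
155 501,-267,0 507,-226,-1 513,-185,-2 515,-160,1 495,-129,156 522,-115,-1 525,-87,-1 [53 52 51]Traceback (most recent call last):
  File "<stdin>", line 6, in <module>
  File "<stdin>", line 6, in <genexpr>
ValueError: cannot convert float NaN to integer
```

View pics/w1c.png

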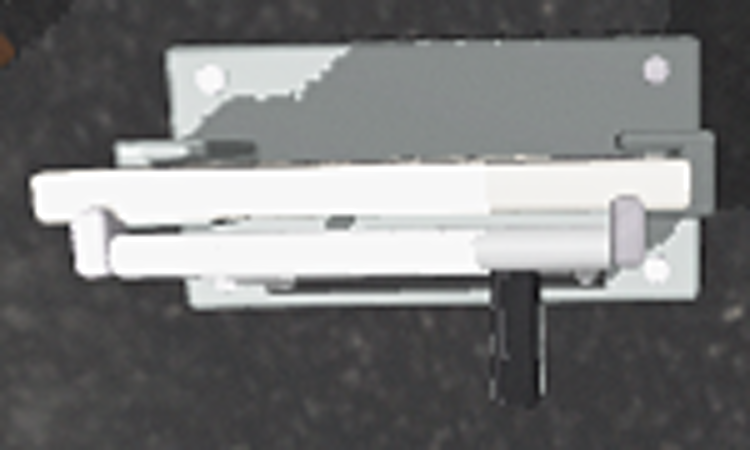

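The crop shows the panel's top edge with a round hinge rod about 4 mm behind it, held by ears at both ends. The tab fin sticks out behind at crop (518,340). Next I fit the chart's pose and the leg angle.

```bash
cat > fit.py <<'E'
from h import *
d=dict(np.load('w1.npz')); d['k1']=float(d['k1'])
s=cam('side'); S=cloud(s).reshape(-1,3)
k=np.all((S>[432,-212,95])&(S<[462,-93,158]),axis=1); F=S[k]
for _ in range(4):
    c=F.mean(0); n=np.linalg.svd(F-c)[2][2]; n*=-np.sign(n[0]); r=(F-c)@n; F=F[abs(r)<2.5]
print('front face',len(F),c.round(1),n.round(4),'yaw deg',np.degrees(np.arctan2(-n[1],-n[0])),'std',r.std())
W=cloud(d); Wf=W.reshape(-1,3)
# top surface mask from wrist
k=np.all((Wf>[435,-225,161.5])&(Wf<[470,-80,168.3]),axis=1)
m=k.reshape(W.shape[:2]).astype(np.uint8); cn=max(cv2.findContours(m,cv2.RETR_EXTERNAL,cv2.CHAIN_APPROX_NONE)[0],key=cv2.contourArea).reshape(-1,2)
print('top rect',cv2.minAreaRect(plane(d,cn,166)[:,:2].astype(np.float32)))
im=d['image'].astype(int).max(2)
k=np.all((W>[468,-150,125])&(W<[520,-100,165]),axis=2)&(im<110)
T=W[k]; print('tab',len(T),T.min(0),T.max(0),np.median(T,0)); uv=np.argwhere(k)[:,::-1]
print('tab rect',cv2.minAreaRect(plane(d,uv,155)[:,:2].astype(np.float32)))
c2=T[:,:2].mean(0); A=np.c_[T[:,:2]-c2,np.ones(len(T))]; print('tab top slope',np.linalg.lstsq(A,T[:,2],rcond=None)[0])
o=get_obs(); print(o['ee_pos'],o['orientation'])
E
python3 fit.py
```

```text
front face 1018 [ 448.7 -152.4  127.1] [-0.9936  0.1126  0.0038] yaw deg -6.462409142311306 std 0.9192528449142054
top rect ((453.3616943359375, -153.709716796875), (134.38706970214844, 13.393766403198242), 83.37566375732422)
tab 273 [ 472.43505622 -134.59456569  142.94528038] [ 502.40740218 -121.60010271  158.16154792] [ 486.83296125 -127.86888114  155.05247685]
tab rect ((487.4454345703125, -128.02359008789062), (9.859919548034668, 29.420095443725586), 81.92542266845703)
tab top slope [ 1.19062257e-01 -5.57341081e-02  1.54642855e+02]
[ 522.85864292 -116.83656145  302.69970974] [2.06631975e-01 3.13478509e+00 4.92353573e-05]
```

jog_arm(
  commands=[
    [0,[0.16,-0.077,0],[0,0,-0.023]],
    [0,[0.156,-0.077,0],[0,0,0]],
    [0,[0,0,0.4],[0,0,0]],
    [0,[0,0,0.4],[0,0,0]],
    [0,[0,0,0.3],[0,0,0]],
    [0,[0,0,0.3],[0,0,0]],
    [0,[0,0,0.2],[0,0,0]],
    [0,[0,0,0.1],[0,0,0]],
    [0,[0,0,0.08],[0,0,0]],
    [0,[0,0,0],[0,0,0]],
  ],
)

```text
t: 3.85
ee_pos: [489.4, -128.5, 124.5]
orientation: [-0.176, -3.136, -0.0]
ft_force: [-0.8, -0.4, 0.6]
width: 44.3
grasp_force: 0.0
```

jog_arm(
  commands=[
    [-1,[0,0,0],[0,0,0]],
    [-1,[0,0,0],[0,0,0]],
    [-1,[0,0,0],[0,0,0]],
    [-1,[0,0,0],[0,0,0]],
    [-1,[0,0,0],[0,0,0]],
    [-1,[0,0,0],[0,0,0]],
  ],
)

```text
t: 4.45
ee_pos: [489.9, -128.4, 125.0]
orientation: [0.175, 3.136, -0.0]
ft_force: [-0.3, 0.2, 2.6]
width: 9.6
grasp_force: 30.0
```

jog_arm(
  commands=[
    [-1,[-0.015,0,-0.0145],[0,0,0]],
    [-1,[-0.015,0,-0.015],[0,0,0]],
    [-1,[-0.013,0,-0.0165],[0,0,0]],
    [-1,[-0.013,0,-0.0165],[0,0,0]],
    [-1,[0,0,0],[0,0,0]],
  ],
)

```text
t: 4.95
ee_pos: [495.3, -129.0, 131.0]
orientation: [-0.175, -3.137, -0.0]
ft_force: [-1.6, 1.1, -4.5]
width: 10.1
grasp_force: 30.0
```

jog_arm(
  commands=[
    [-1,[-0.0105,0,-0.018],[0,0,0]],
    [-1,[-0.0105,0,-0.018],[0,0,0]],
    [-1,[-0.008,0,-0.019],[0,0,0]],
    [-1,[0,0,0],[0,0,0]],
    [-1,[0,0,0],[0,0,0]],
  ],
)

```text
t: 5.45
ee_pos: [498.4, -129.4, 136.6]
orientation: [0.175, 3.136, -0.0]
ft_force: [-1.5, -0.4, -4.6]
width: 10.0
grasp_force: 30.0
```

```bash
python3 - <<'E'
from h import *
o=get_obs(); print(o['t'],o['ee_pos'],o['ft_force'],o['moment'])
s=cam('side'); S=cloud(s).reshape(-1,3)
k=np.all((S>[430,-215,95])&(S<[465,-90,158]),axis=1); F=S[k]
for _ in range(4):
    c=F.mean(0); n=np.linalg.svd(F-c)[2][2]; n*=-np.sign(n[0]); r=(F-c)@n; F=F[abs(r)<2.5]
print(c,n)
E
```

```text
5.45 [ 498.37553348 -129.4345624   136.62247517] [-1.48433186 -0.38326162 -4.64240988] [ 0.1336326  -0.00734877 -0.03667791]
[ 453.76653181 -151.78011084  127.28871072] [-0.99166007  0.10944693  0.06805641]
```

```bash
python3 - <<'E'
from h import *
a=cam('side'); S=cloud(a)
im=a['image'][150:265,230:360]; b=cam('top')['image'][180:250,230:340]
cv2.imwrite('pics/s2.png',np.vstack([cv2.resize(im,(520,460),interpolation=2)]))
# bottom-of-panel / top-of-panel heights
for u in (262,275,290,305):
    print(u,[tuple(S[v,u].round().astype(int)) for v in range(176,200,3)])
E
```

```text
262 [(np.int64(470), np.int64(-103), np.int64(188)), (np.int64(470), np.int64(-103), np.int64(179)), (np.int64(462), np.int64(-101), np.int64(178)), (np.int64(463), np.int64(-101), np.int64(169)), (np.int64(463), np.int64(-101), np.int64(159)), (np.int64(461), np.int64(-101), np.int64(153)), (np.int64(460), np.int64(-101), np.int64(144)), (np.int64(460), np.int64(-101), np.int64(135))]
275 [(np.int64(491), np.int64(-140), np.int64(156)), (np.int64(461), np.int64(-128), np.int64(180)), (np.int64(461), np.int64(-128), np.int64(171)), (np.int64(459), np.int64(-128), np.int64(164)), (np.int64(459), np.int64(-129), np.int64(154)), (np.int64(456), np.int64(-128), np.int64(148)), (np.int64(457), np.int64(-129), np.int64(138)), (np.int64(457), np.int64(-129), np.int64(128))]
290 [(np.int64(461), np.int64(-161), np.int64(178)), (np.int64(456), np.int64(-159), np.int64(175)), (np.int64(455), np.int64(-160), np.int64(167)), (np.int64(455), np.int64(-160), np.int64(157)), (np.int64(456), np.int64(-162), np.int64(146)), (np.int64(455), np.int64(-162), np.int64(138)), (np.int64(454), np.int64(-162), np.int64(130)), (np.int64(452), np.int64(-162), np.int64(122))]
305 [(np.int64(453), np.int64(-191), np.int64(177)), (np.int64(453), np.int64(-192), np.int64(168)), (np.int64(450), np.int64(-192), np.int64(162)), (np.int64(452), np.int64(-194), np.int64(150)), (np.int64(449), np.int64(-193), np.int64(144)), (np.int64(449), np.int64(-194), np.int64(134)), (np.int64(449), np.int64(-195), np.int64(124)), (np.int64(449), np.int64(-196), np.int64(114))]
```

View pics/s2.png

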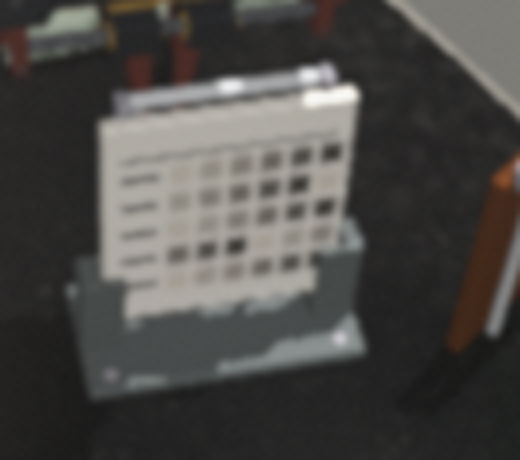

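The side view shows the whole chart lifted about 10 mm, with the panel bottom visible above the groove. The tab did not turn in the pads. I'll reverse the move to reseat it, then open the leg by turning the gripper with it about the hinge.

jog_arm(
  commands=[
    [-1,[0.008,0,0.019],[0,0,0]],
    [-1,[0.0105,0,0.018],[0,0,0]],
    [-1,[0.0105,0,0.018],[0,0,0]],
    [-1,[0.013,0,0.0165],[0,0,0]],
    [-1,[0.013,0,0.0165],[0,0,0]],
    [-1,[0.015,0,0.015],[0,0,0]],
    [-1,[0,0,0],[0,0,0]],
  ],
)

```text
t: 6.3
ee_pos: [490.7, -128.5, 125.8]
orientation: [-0.175, -3.136, -0.0]
ft_force: [-0.7, -0.7, -4.1]
width: 9.7
grasp_force: 30.0
```

jog_arm(
  commands=[
    [-1,[0.015,0,0.0145],[0,0,0]],
    [-1,[0,0,0],[0,0,0]],
    [-1,[0,0,0],[0,0,0]],
  ],
)

```text
t: 6.6
ee_pos: [490.1, -128.5, 125.1]
orientation: [0.175, 3.136, -0.0]
ft_force: [0.2, 1.0, 0.6]
width: 9.7
grasp_force: 30.0
```

```bash
cat > tilt.py <<'E'
from h import *
o=get_obs(); print(o['t'],o['ee_pos'].round(1),o['ft_force'].round(1),o['moment'].round(2),o['width'])
s=cam('side'); P=cloud(s); S=P.reshape(-1,3)
k=np.all((S>[430,-212,95])&(S<[470,-93,158]),axis=1); F=S[k]
for _ in range(5):
    c=F.mean(0); n=np.linalg.svd(F-c)[2][2]; n*=-np.sign(n[0]); r=(F-c)@n; F=F[abs(r)<2.2]
print('front',c.round(1),n.round(4))
k=np.all((S>[430,-200,158])&(S<[470,-100,200]),axis=1); print('top z',np.percentile(S[k][:,2],[50,90,97]).round(1))
E
python3 tilt.py
```

```text
6.6 [ 490.1 -128.5  125.1] [0.2 1.  0.6] [ 0.21 -0.06  0.01] 9.709827681547845
front [ 449.4 -151.7  127.5] [-0.9939  0.1105 -0.002 ]
top z [167.6 173.5 174.5]
```

jog_arm(
  commands=[
    [-1,[-0.038,0,-0.021],[0,-0.1146,0]],
    [-1,[-0.038,0,-0.021],[0,-0.1146,0]],
    [-1,[-0.038,0,-0.021],[0,-0.1146,0]],
    [-1,[0,0,0],[0,0,0]],
  ],
)

```text
t: 7.05
ee_pos: [500.0, -130.0, 132.9]
orientation: [0.161, 2.864, -0.023]
ft_force: [1.2, -1.8, 0.1]
width: 9.8
grasp_force: 30.0
```

```bash
python3 tilt.py
```

```text
7.05 [ 500.  -130.   132.9] [ 1.2 -1.8  0.1] [-0.06  0.05 -0.11] 9.764618280369792
front [ 448.9 -151.6  127.4] [-0.9939  0.1101 -0.0072]
top z [167.4 173.7 174.9]
```

Force and tilt are clean, and the leg is opening. Continuing.

jog_arm(
  commands=[
    [-1,[-0.038,0,-0.021],[0,-0.1146,0]],
    [-1,[-0.038,0,-0.021],[0,-0.1146,0]],
    [-1,[0,0,0],[0,0,0]],
    [-1,[0,0,0],[0,0,0]],
  ],
)

```text
t: 7.5
ee_pos: [506.2, -130.2, 138.2]
orientation: [0.15, 2.691, -0.033]
ft_force: [-0.8, -1.8, -1.3]
width: 9.9
grasp_force: 30.0
```

```bash
python3 tilt.py
```

```text
7.5 [ 506.2 -130.2  138.2] [-0.8 -1.8 -1.3] [-0.32  0.37 -0.06] 9.875736240307399
front [ 449.6 -152.   127.5] [-9.943e-01  1.068e-01  7.000e-04]
top z [167.4 173.  174.4]
```

jog_arm(
  commands=[
    [-1,[-0.019,0,-0.0105],[0,-0.0573,0]],
    [-1,[-0.019,0,-0.0105],[0,-0.0573,0]],
    [-1,[0,0,0],[0,0,0]],
    [-1,[0,0,0],[0,0,0]],
  ],
)

```text
t: 7.95
ee_pos: [508.7, -126.7, 145.2]
orientation: [0.149, 2.617, -0.042]
ft_force: [-5.1, -1.5, -4.3]
width: 9.8
grasp_force: 30.0
```

```bash
python3 tilt.py
```

```text
7.95 [ 508.7 -126.7  145.2] [-5.1 -1.5 -4.3] [-0.17  1.9  -0.23] 9.756466041859683
front [ 449.3 -151.6  127.2] [-0.9938  0.1114 -0.0046]
top z [171.4 176.9 178.5]
```

jog_arm(
  commands=[
    [-1,[0.019,0,0.0105],[0,0.0573,0]],
    [-1,[0,0,0],[0,0,0]],
    [-1,[0,0,0],[0,0,0]],
  ],
)

```text
t: 8.3
ee_pos: [510.4, -126.9, 145.3]
orientation: [0.149, 2.644, -0.039]
ft_force: [-0.1, -2.4, -6.1]
width: 9.8
grasp_force: 30.0
```

```bash
python3 tilt.py
```

```text
8.3 [ 510.4 -126.9  145.3] [-0.1 -2.4 -6.1] [-0.44  0.58 -0.3 ] 9.78425133725025
front [ 450.7 -152.3  127.4] [-0.9936  0.1119  0.015 ]
top z [172.6 178.1 179.7]
```

jog_arm(
  commands=[
    [-1,[0.012,-0.016,0.022],[0,0,0]],
    [-1,[0.012,-0.016,0.022],[0,0,0]],
    [-1,[0,0,0],[0,0,0]],
    [-1,[0,0,0],[0,0,0]],
  ],
)

```text
t: 8.75
ee_pos: [509.9, -130.0, 140.6]
orientation: [0.15, 2.645, -0.039]
ft_force: [-0.3, 1.0, -5.3]
width: 9.8
grasp_force: 30.0
```

```bash
python3 tilt.py
```

```text
8.75 [ 509.9 -130.   140.6] [-0.3  1.  -5.3] [ 0.2   0.46 -0.02] 9.818283465664111
front [ 450.8 -151.7  127.5] [-0.9935  0.1127  0.0141]
top z [168.3 173.6 175.3]
```

jog_arm(
  commands=[
    [-1,[0.006,0,0.011],[0,0,0]],
    [-1,[0,0,0],[0,0,0]],
    [-1,[0,0,0],[0,0,0]],
  ],
)

```text
t: 9.1
ee_pos: [510.1, -130.2, 139.5]
orientation: [0.15, 2.644, -0.04]
ft_force: [-0.3, 0.1, -4.8]
width: 9.5
grasp_force: 30.0
```

```bash
python3 tilt.py
```

```text
9.1 [ 510.1 -130.2  139.5] [-0.3  0.1 -4.8] [ 0.24  0.46 -0.05] 9.540836457360053
front [ 450.8 -151.6  127.5] [-0.9936  0.1116  0.0163]
top z [167.2 172.9 174.3]
```

jog_arm(
  commands=[
    [0,[0,0,0],[0,0,0]],
    [0,[0,0,0],[0,0,0]],
    [0,[0,0,0],[0,0,0]],
    [0,[0,0,-0.1],[0,0,0]],
    [0,[0,0,-0.3],[0,0,0]],
    [0,[0,0,-0.35],[0,0,0]],
    [0,[0,0,-0.35],[0,0,0]],
    [0,[0,0,0],[0,0.157,0]],
    [0,[0,0,0],[0,0.157,0]],
    [0,[0,0,0],[0,0.157,0]],
  ],
)

```text
t: 10.15
ee_pos: [458.6, -124.8, 238.3]
orientation: [0.172, 3.014, -0.016]
ft_force: [0.2, -0.2, -0.3]
width: 43.8
grasp_force: 0.0
```

jog_arm(
  commands=[
    [0,[-0.3,0,-0.2],[0,0.157,0]],
    [0,[-0.3,0,-0.4],[0,0,0]],
    [0,[0,0,0],[0,0,0]],
    [0,[0,0,0],[0,0,0]],
  ],
)

```text
t: 10.55
ee_pos: [515.8, -130.7, 300.3]
orientation: [0.178, 3.135, -0.003]
ft_force: [-0.2, 0.2, -0.6]
width: 43.8
grasp_force: 0.0
```

```bash
python3 tilt.py; python3 - <<'E'
from h import *
d=cam('wrist'); np.savez('w1.npz',image=d['image'],z_map=d['z_map'],intrinsics=d['intrinsics'],k1=d['k1'],Rm=d['Rm'],e=d['e'])
o=get_obs(); print(o['ee_pos'],o['orientation'])
q=[np.array([453.5+.9936*x+.1126*y,-153.5-.1126*x+.9936*y,166+z]) for x,y,z in [(-20,-90,0),(110,-90,0),(110,90,0),(-20,90,0)]]
uv=proj(d,np.array(q)); print(uv.round())
cv2.imwrite('pics/w2.png',d['image'])
E
python3 fit.py
```

```text
10.55 [ 515.8 -130.7  300.3] [-0.2  0.2 -0.6] [ 0.06 -0.05  0.01] 43.775382049482985
front [ 450.9 -151.4  127.3] [-0.9936  0.1116  0.0158]
top z [167.2 173.  174.2]
[ 513.63300354 -130.30618683  298.78071236] [-1.78524052e-01 -3.13493410e+00  1.98714448e-03]
[[138. 106.]
 [151. 226.]
 [311. 226.]
 [317. 105.]]
front face 1028 [ 450.9 -151.3  127.4] [-0.9936  0.1118  0.0141] yaw deg -6.417743663473858 std 0.9599194840449482
top rect ((455.6520690917969, -154.73773193359375), (134.85189819335938, 13.189531326293945), 82.98886108398438)
tab 203 [ 479.05819866 -136.55057807  128.97742466] [ 519.67158135 -108.23458243  164.81420768] [ 489.79201482 -128.87258042  160.18083813]
tab rect ((499.78460693359375, -122.46104431152344), (23.676288604736328, 38.85794448852539), 83.2752914428711)
tab top slope [-1.16113417e-01 -2.47913585e-01  1.59543542e+02]
[ 513.44844928 -130.30671672  298.69537341] [-1.78671075e-01 -3.13460334e+00  1.84575576e-03]
```

View pics/w2.png

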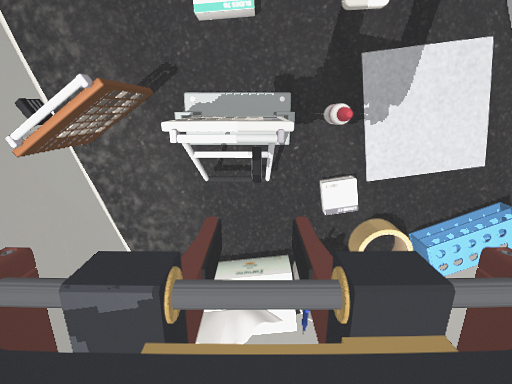

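The leg is now folded out: the arms run from (190,145) to (208,180) and the foot bar is near row 178. I'll check the leg angle from the arm points.

```bash
python3 - <<'E'
from h import *
d=dict(np.load('w1.npz')); d['k1']=float(d['k1']); P=cloud(d).reshape(-1,3)
yaw=-np.radians(6.5); B=np.array([455.5,-153.5,16])
C=(P-B)@np.array([[np.cos(yaw),-np.sin(yaw),0],[np.sin(yaw),np.cos(yaw),0],[0,0,1]])
k=(abs(abs(C[:,1])-46)<5)&(C[:,0]>18)&(C[:,0]<100)&(C[:,2]>25)&(C[:,2]<145)
A=C[k]; print(len(A))
for i in range(20,100,10):
    s=A[(A[:,0]>=i)&(A[:,0]<i+10)]
    if len(s): print(i,len(s),np.median(s,0).round(1))
th=np.arctan2(A[:,0]-12,152-A[:,2]); print('angle',np.percentile(th,[10,50,90]).round(3))
k=(abs(C[:,1])<56)&(C[:,0]>60)&(C[:,0]<115)&(C[:,2]>15)&(C[:,2]<60); s=C[k]; print('foot',len(s),np.median(s,0),s.max(0))
E
```

```text
485
20 97 [ 25.1 -43.8 131.8]
30 88 [ 34.2 -41.9 116. ]
40 62 [ 44.6 -43.9  97.6]
50 59 [ 54.3 -43.6  80.3]
60 49 [ 64.6 -43.9  63. ]
70 43 [ 76.  -43.7  46.3]
80 66 [ 84.5 -41.2  29.9]
angle [0.513 0.547 0.595]
foot 444 [82.89853227 -8.13440059 29.28106741] [88.58384816 50.78775458 59.93659916]
```

jog_arm(
  commands=[
    [-0.09,[0,0,0],[0,0,0.19]],
    [-0.09,[0,0,0],[0,0,0.19]],
    [-0.09,[0,0,0],[0,0,0.19]],
    [-0.09,[0,0,0],[0,0,0.19]],
    [-0.09,[0,0,0],[0,0,0.19]],
    [-0.09,[0,0,0],[0,0,0.19]],
    [-0.09,[0,0,0],[0,0,0.19]],
    [-0.09,[0,0,0],[0,0,0.19]],
    [-0.09,[0,0,0],[0,0,0.19]],
    [-0.09,[0,0,0],[0,0,0.19]],
  ],
)

```text
t: 11.7
ee_pos: [513.6, -130.4, 299.0]
orientation: [-2.267, -2.175, 0.003]
ft_force: [1.5, 0.2, 0.5]
width: 39.6
grasp_force: 0.0
```

jog_arm(
  commands=[
    [-0.09,[0,0,0],[0,0,0.1]],
    [-0.09,[-0.19,-0.25,0],[0,0,0]],
    [-0.09,[-0.19,-0.25,0],[0,0,0]],
    [-0.09,[0,0,0.4],[0,0,0]],
    [-0.09,[0,0,0.4],[0,0,0]],
    [-0.09,[0,0,0],[0,0,0]],
    [-0.09,[0,0,0],[0,0,0]],
  ],
)

```text
t: 12.4
ee_pos: [460.3, -162.6, 219.8]
orientation: [-2.344, -2.091, 0.003]
ft_force: [0.2, 0.2, -0.6]
width: 40.1
grasp_force: 0.0
```

```bash
python3 - <<'E'
from h import *
o=get_obs(); d=cam('wrist'); cv2.imwrite('pics/w3.png',d['image'])
p=np.array(o['ee_pos']); M=R.from_rotvec(o['orientation']).as_matrix(); print(o['t'],p.round(1),M.round(3).tolist(),o['qpos'].round(2))
# where chart frame is, in tool axes
P=cloud(d).reshape(-1,3); L=(P-p)@M
print('tool-frame: top edge/rod slices')
for x in (-30,-20,-10,0,10,20):
    s=L[(abs(L[:,0]-x)<2)&(P[:,2]>155)&(P[:,2]<178)&(abs(L[:,1])<40)]
    e=s[P[(abs(L[:,0]-x)<2)&(P[:,2]>155)&(P[:,2]<178)&(abs(L[:,1])<40)][:,2]>160]
    if len(e): print(x,len(e),np.percentile(e[:,1],[2,50,98]).round(1), 'rod',e[(p[2]-e[:,2])>169.3][:,1].round(1)[:12] if len(e) else '')
E
```

```text
12.4 [ 460.3 -162.6  219.8] [[0.114, 0.994, -0.002], [0.994, -0.114, -0.001], [-0.001, -0.002, -1.0]] [-0.36  0.23  1.93 -0.    0.99 -0.25]
tool-frame: top edge/rod slices
-30 98 [-11.5  -0.7   9.2] rod [1.8 1.  2.6 3.4 4.2 5.9 6.7 1.8 2.6 3.4 4.2 5.1]
-20 103 [-11.4  -2.3   9.1] rod [5.8 7.4 8.2 1.  2.6 3.4 4.2 5.  5.8 6.6 7.4 8.2]
-10 109 [-12.1  -3.1   9. ] rod [1.  8.1 1.8 2.6 3.3 4.1 5.7 7.3 1.  1.8 2.6 3.3]
0 110 [-11.9  -2.7   8.7] rod [1.7 2.5 3.3 4.1 4.9 5.6 7.2 8.  1.  1.7 2.5 3.3]
10 117 [-11.8  -2.2   8.8] rod [1.  1.7 8.7 1.7 2.5 3.3 4.  4.8 5.6 6.4 7.2 7.9]
20 122 [-11.6  -2.2   8.6] rod [0.9 1.7 2.5 3.2 4.  4.7 6.3 7.1 7.9 8.6 1.7 2.5]
```

View pics/w3.png

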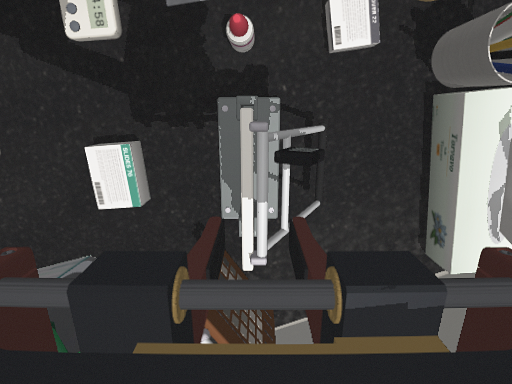

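The wrist view shows the open fingers at about (215,235) and (298,235), straddling the panel (col 247) and rod (col 261). The tab at (298,156) is well clear. Descending and closing.

jog_arm(
  commands=[
    [-0.09,[0,-0.014,0.3],[0,0,0]],
    [-0.09,[0,0,0.3],[0,0,0]],
    [-0.09,[0,0,0.15],[0,0,0]],
    [-0.09,[0,0,0.055],[0,0,0]],
    [-0.09,[0,0,0],[0,0,0]],
  ],
)

```text
t: 12.95
ee_pos: [460.7, -163.0, 140.4]
orientation: [2.342, 2.09, -0.0]
ft_force: [-0.3, 1.0, 0.3]
width: 39.9
grasp_force: 0.0
```

jog_arm(
  commands=[
    [-1,[0,0,0],[0,0,0]],
    [-1,[0,0,0],[0,0,0]],
    [-1,[0,0,0],[0,0,0]],
    [-1,[0,0,0],[0,0,0]],
    [-1,[0,0,0],[0,0,0]],
  ],
)

```text
t: 13.45
ee_pos: [456.6, -162.3, 139.7]
orientation: [-2.34, -2.09, 0.008]
ft_force: [-11.4, 0.0, 13.4]
width: 10.9
grasp_force: 30.3
```

```bash
python3 tilt.py
```

```text
13.45 [ 456.6 -162.3  139.7] [-11.4   0.   13.4] [-0.02  2.72  0.02] 10.882586991961356
front [ 454.3 -144.3  122.4] [-0.992   0.112   0.0579]
top z [166.  168.  169.3]
```

Width is 10.9 mm, so the pads hold the panel itself and the rod does not block them. I'll relieve the off-centre strain.

jog_arm(
  commands=[
    [-1,[0,-0.025,0],[0,0,0]],
    [-1,[0,-0.025,0],[0,0,0]],
    [-1,[0,0,0],[0,0,0]],
    [-1,[0,0,0],[0,0,0]],
  ],
)

```text
t: 13.9
ee_pos: [453.8, -162.1, 139.8]
orientation: [-2.344, -2.092, 0.003]
ft_force: [-4.2, -0.0, 6.1]
width: 9.9
grasp_force: 29.9
```

```bash
python3 tilt.py
```

```text
13.9 [ 453.8 -162.1  139.8] [-4.2 -0.   6.1] [0.09 1.25 0.01] 9.915417028606198
front [ 452.2 -143.8  122.5] [-0.9929  0.1138  0.0354]
top z [166.5 170.6 173.1]
```

jog_arm(
  commands=[
    [-1,[0,-0.012,0],[0,0,0]],
    [-1,[0,0,-0.05],[0,0,0]],
    [-1,[0,0,-0.1],[0,0,0]],
    [-1,[0,0,-0.2],[0,0,0]],
    [-1,[0,0,-0.25],[0,0,0]],
    [-1,[0,0,-0.25],[0,0,0]],
    [-1,[0,0,-0.25],[0,0,0]],
    [-1,[0,0,-0.1],[0,0,0]],
    [-1,[0,0,0],[0,0,0]],
    [-1,[0,0,0],[0,0,0]],
  ],
)

```text
t: 14.95
ee_pos: [453.4, -161.8, 258.9]
orientation: [2.343, 2.091, -0.002]
ft_force: [-0.0, -0.1, -5.1]
width: 9.5
grasp_force: 30.0
```

```bash
python3 - <<'E'
from h import *
o=get_obs(); print(o['t'],o['ee_pos'],R.from_rotvec(o['orientation']).as_matrix().round(3).tolist(),o['ft_force'],o['moment'],o['width'])
s=cam('side'); cv2.imwrite('pics/s3.png',s['image'][90:300,60:380]); P=cloud(s); S=P.reshape(-1,3)
k=np.all((S>[425,-215,150])&(S<[475,-90,225]),axis=1); F=S[k]
for _ in range(6):
    c=F.mean(0); n=np.linalg.svd(F-c)[2][2]; n*=-np.sign(n[0]); r=(F-c)@n; F=F[abs(r)<2.2]
print('front',len(F),c.round(1),n.round(4),np.degrees(np.arctan2(-n[1],-n[0])))
k=np.all((S>[420,-240,95])&(S<[480,-70,300]),axis=1)&(abs((S-c)@n)<3)
Q=S[k]; ey=np.array([-n[1]*-1,0,0]); 
yv=np.array([n[1],-n[0],0]); yv/=np.linalg.norm(yv); zv=np.cross(-n,yv)
t=(Q-c)@np.c_[yv,zv]; print('y range',np.percentile(t[:,0],[.5,99.5]),'z range',np.percentile(t[:,1],[.5,99.5]),zv)
print('rect',cv2.minAreaRect(t.astype(np.float32)))
E
```

```text
14.95 [ 453.37723078 -161.77597626  258.92366162] [[0.113, 0.994, 0.0], [0.994, -0.113, -0.002], [-0.002, 0.0, -1.0]] [-0.02462813 -0.07694784 -5.09154784] [-0.12003959  0.09808754  0.05952065] 9.529083598801527
front 1452 [ 451.8 -150.8  188.4] [-0.9931  0.1169 -0.0048] -6.71376254336951
y range [-67.86690521  64.51105429] z range [-51.24356513  96.57976574] [-4.72028689e-03  5.55655768e-04  9.99988705e-01]
rect ((-1.8187179565429688, 22.080303192138672), (134.3720245361328, 150.78958129882812), 0.2515985071659088)
```

View pics/s3.png

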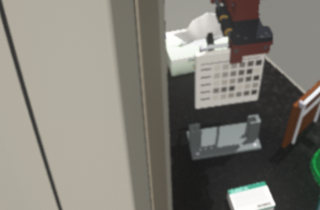

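The crop shows the chart hanging upright in the gripper, clear of the rack. I'm carrying it across above the bottle, then yawing and leaning it back.

jog_arm(
  commands=[
    [-1,[0.15,-0.0128,0],[0,0,0]],
    [-1,[0.3,-0.0255,0],[0,0,0]],
    [-1,[0.34,-0.029,0],[0,0,0]],
    [-1,[0.34,-0.029,0],[0,0,0]],
    [-1,[0.34,-0.029,0],[0,0,0]],
    [-1,[0.34,-0.029,0],[0,0,0]],
    [-1,[0.34,-0.029,0],[0,0,0]],
    [-1,[0.34,-0.029,0],[0,0,0]],
    [-1,[0.3,-0.0255,0],[0,0,0]],
    [-1,[0.183,-0.0172,0],[0,0,0]],
  ],
)

```text
t: 16.0
ee_pos: [461.0, 138.9, 257.9]
orientation: [2.342, 2.093, -0.003]
ft_force: [1.2, 0.4, -3.8]
width: 9.7
grasp_force: 30.0
```

jog_arm(
  commands=[
    [-1,[0,0,0],[0,0,-0.0855]],
    [-1,[0,0,0],[0,0,-0.0855]],
    [-1,[0,0,0],[0.083,0,0]],
    [-1,[0,0,0],[0.083,0,0]],
    [-1,[0,0,0],[0.083,0,0]],
    [-1,[0,0,0],[0.082,0,0]],
    [-1,[0,0,0],[0,0,0]],
    [-1,[0,0,0],[0,0,0]],
  ],
)

```text
t: 16.8
ee_pos: [461.7, 136.6, 257.9]
orientation: [-2.064, -2.106, 0.277]
ft_force: [-0.3, 0.1, -4.0]
width: 10.0
grasp_force: 30.0
```

```bash
cat > chk.py <<'E'
from h import *
import sys
o=get_obs(); M=R.from_rotvec(o['orientation']).as_matrix(); print(o['t'],o['ee_pos'].round(1),M.round(3).tolist(),o['ft_force'].round(1),o['moment'].round(2),o['width'])
z=float(sys.argv[1])  # approx bottom height
s=cam('side'); cv2.imwrite(sys.argv[2],s['image'][90:330,40:360]); S=cloud(s).reshape(-1,3)
k=np.all((S>[400,85,z+15])&(S<[480,210,z+95]),axis=1); F=S[k]
for _ in range(8):
    c=F.mean(0); n=np.linalg.svd(F-c)[2][2]; n*=-np.sign(n[0]); r=(F-c)@n; F=F[abs(r)<2.2]
yv=np.array([n[1],-n[0],0]); yv/=np.linalg.norm(yv); zv=np.cross(-n,yv)
k=np.all((S>[390,60,z-25])&(S<[520,230,z+180]),axis=1)&(abs((S-c)@n)<3); t=((S[k]-c)@np.c_[yv,zv]).astype(np.float32)
t=t[(abs(t[:,0])<80)]
r=cv2.minAreaRect(t); print('n',n.round(4),'yaw',np.degrees(np.arctan2(-n[1],-n[0])).round(2),'lean',np.arcsin(n[2]).round(3),'roll rect',r)
lo,hi=np.percentile(t[:,0],[.5,99.5]); zb,zt=np.percentile(t[:,1],[.5,99.5])
ctr=c+yv*(lo+hi)/2-n*5
print('len',hi-lo,zt-zb,'bottom',(ctr+zv*zb).round(1),'bottom from top',(ctr+zv*(zt-150)).round(1))
E
python3 chk.py 135 pics/s4.png
```

```text
16.8 [461.7 136.6 257.9] [[-0.021, 0.966, -0.257], [1.0, 0.019, -0.007], [-0.002, -0.257, -0.966]] [-0.3  0.1 -4. ] [-0.07 -0.28  0.02] 10.007429863563855
n [-0.9664 -0.0128  0.2568] yaw 0.76 lean 0.26 roll rect ((-2.9949512481689453, 21.305946350097656), (150.19725036621094, 52.114688873291016), 89.36917877197266)
len 50.932701797485365 147.64143661499023 bottom [433.2 101.6 140.6] bottom from top [432.6 101.6 138.3]
```

jog_arm(
  commands=[
    [-1,[0,0.077,0.29],[0,0,0]],
    [-1,[0,0.077,0.29],[0,0,0]],
    [-1,[0,0.077,0.29],[0,0,0]],
    [-1,[0,0.051,0.193],[0,0,0]],
    [-1,[0,0.013,0.048],[0,0,0]],
    [-1,[0,0,0],[0,0,0]],
    [-1,[0,0,0],[0,0,0]],
  ],
)

```text
t: 17.55
ee_pos: [462.7, 136.4, 145.1]
orientation: [-2.064, -2.107, 0.274]
ft_force: [0.7, 0.8, -3.8]
width: 10.0
grasp_force: 30.0
```

```bash
python3 - <<'E'
from h import *
o=get_obs(); M=R.from_rotvec(o['orientation']).as_matrix(); print(o['t'],o['ee_pos'].round(1),M.round(3).tolist(),o['ft_force'].round(1),o['moment'].round(2))
t=cam('top')['image'][130:270,100:260]; s=cam('side')['image'][150:330,60:260]
cv2.imwrite('pics/s5.png',np.hstack([cv2.resize(t,None,fx=2.4,fy=2.4),cv2.resize(s,(373,336))]))
E
```

```text
17.55 [462.7 136.4 145.1] [[-0.021, 0.967, -0.255], [1.0, 0.02, -0.007], [-0.001, -0.255, -0.967]] [ 0.7  0.8 -3.8] [-0.07 -0.31  0.02]
```

View pics/s5.png

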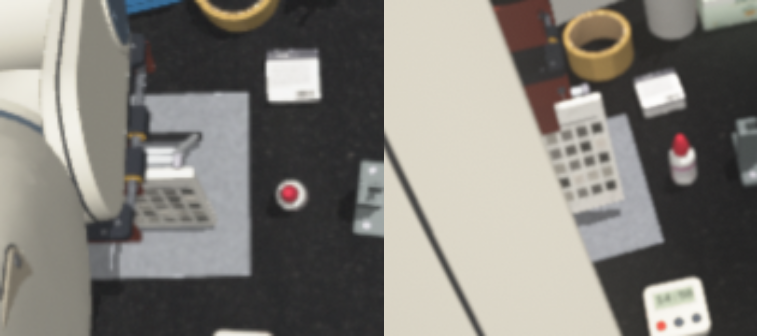

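Both views show the chart leaning over the mat with the bottle and carton undisturbed; the arm hides part of it. Lowering slowly.

jog_arm(
  commands=[
    [-1,[0,0.016,0.097],[0,0,0]],
    [-1,[0,0.015,0.058],[0,0,0]],
    [-1,[0,0.005,0.019],[0,0,0]],
    [-1,[0,0,0],[0,0,0]],
    [-1,[0,0,0],[0,0,0]],
  ],
)

```text
t: 18.15
ee_pos: [461.1, 136.1, 126.2]
orientation: [-2.064, -2.106, 0.277]
ft_force: [0.6, -0.1, -4.9]
width: 9.5
grasp_force: 30.0
```

jog_arm(
  commands=[
    [-1,[0,0.0026,0.0097],[0,0,0]],
    [-1,[0,0,0],[0,0,0]],
    [-1,[0,0,0],[0,0,0]],
  ],
)

```text
t: 18.45
ee_pos: [461.2, 136.1, 125.4]
orientation: [-2.064, -2.106, 0.277]
ft_force: [-0.4, -0.9, -4.8]
width: 10.1
grasp_force: 30.0
```

jog_arm(
  commands=[
    [-1,[0,0.0026,0.0097],[0,0,0]],
    [-1,[0,0,0],[0,0,0]],
    [-1,[0,0,0],[0,0,0]],
  ],
)

```text
t: 18.75
ee_pos: [461.3, 136.1, 124.4]
orientation: [-2.064, -2.106, 0.276]
ft_force: [0.4, -0.6, -1.8]
width: 9.6
grasp_force: 30.0
```

jog_arm(
  commands=[
    [-1,[0,0.002,0.0075],[0,0,0]],
    [-1,[0,0,0],[0,0,0]],
    [-1,[0,0,0],[0,0,0]],
  ],
)

```text
t: 19.05
ee_pos: [461.3, 136.0, 124.2]
orientation: [-2.064, -2.106, 0.277]
ft_force: [-0.2, -1.5, 5.0]
width: 10.1
grasp_force: 30.0
```

```bash
python3 -c "
from h import *
o=get_obs(); print(o['t'],o['ee_pos'],o['ft_force'].round(1),o['moment'].round(2))"
```

```text
19.05 [461.2964588  135.96772569 124.21461251] [-0.2 -1.5  5. ] [-0.24  0.3   0.04]
```

jog_arm(
  commands=[
    [-0.7,[0,0,0],[0,0,0]],
    [-0.5,[0,0,0],[0,0,0]],
    [-0.3,[0,0,0],[0,0,0]],
    [-0.3,[0,0,0],[0,0,0]],
    [-0.3,[0,0,0],[0,0,0]],
    [-0.3,[0,0,0],[0,0,0]],
  ],
)

```text
t: 19.65
ee_pos: [461.1, 136.1, 123.4]
orientation: [-2.064, -2.106, 0.277]
ft_force: [0.0, -0.6, -1.0]
width: 30.4
grasp_force: 0.0
```

jog_arm(
  commands=[
    [-0.3,[0,0,-0.05],[0,0,0]],
    [-0.3,[0,0,-0.1],[0,0,0]],
    [-0.3,[0,0,-0.2],[0,0,0]],
    [-0.3,[0,0,-0.35],[0,0,0]],
    [-0.3,[0,0,-0.4],[0,0,0]],
    [-0.3,[0,0,-0.4],[0,0,0]],
    [-0.3,[-0.4,0,0],[0,0,0]],
    [-0.3,[-0.45,0,0],[0,0,0]],
    [-0.3,[-0.45,0,0],[0,0,0]],
    [-0.3,[-0.45,0,0],[0,0,0]],
  ],
)

```text
t: 20.65
ee_pos: [503.3, -39.4, 270.0]
orientation: [-2.064, -2.107, 0.276]
ft_force: [0.4, 0.7, -0.3]
width: 30.8
grasp_force: 0.0
```

jog_arm(
  commands=[
    [-0.3,[-0.45,0,0],[0,0,0]],
    [-0.3,[-0.45,0,0],[0,0,0]],
    [-0.3,[0,0,0],[0,0,0]],
    [-0.3,[0,0,0],[0,0,0]],
  ],
)

```text
t: 21.05
ee_pos: [505.0, -128.4, 269.5]
orientation: [-2.066, -2.104, 0.275]
ft_force: [0.5, 0.3, -0.3]
width: 30.9
grasp_force: 0.0
```

```bash
cat > fin.py <<'E'
from h import *
o=get_obs(); print(o['t'],o['ee_pos'])
for nm in ('side','top'):
    s=cam(nm); S=cloud(s).reshape(-1,3)
    k=np.all((S>[415,70,20])&(S<[470,215,135]),axis=1); F=S[k]
    for _ in range(8):
        c=F.mean(0); n=np.linalg.svd(F-c)[2][2]; n*=-np.sign(n[0]); r=(F-c)@n; F=F[abs(r)<2.2]
    yv=np.array([n[1],-n[0],0]); yv/=np.linalg.norm(yv); zv=np.cross(-n,yv)
    k=np.all((S>[400,60,6])&(S<[520,230,160]),axis=1)&(abs((S-c)@n)<3); t=((S[k]-c)@np.c_[yv,zv]).astype(np.float32)
    r=cv2.minAreaRect(t); lo,hi=np.percentile(t[:,0],[.5,99.5]); zt=np.percentile(t[:,1],99.5)
    ctr=c+yv*(lo+hi)/2-n*5
    print(nm,'yaw',np.degrees(np.arctan2(-n[1],-n[0])).round(2),'lean',np.arcsin(n[2]).round(3),'w',hi-lo,r[1],'bottom',(ctr+zv*(zt-150)).round(1))
    if nm=='side': im=s['image'][150:330,60:260]
    else: cv2.imwrite('pics/fin.png',np.hstack([cv2.resize(s['image'][130:270,100:260],None,fx=2.4,fy=2.4),cv2.resize(im,(373,336))]))
    for b,lo_,hi_ in (('dropper',[430,-40,40],[490,40,120]),('box',[540,-60,12],[640,60,35])):
        q=S[np.all((S>lo_)&(S<hi_),axis=1)]; print(b,q.min(0).round(),q.max(0).round())
E
python3 fin.py
```

```text
21.05 [ 505.04153239 -128.44031845  269.53907601]fin.py:7: RuntimeWarning: Mean of empty slice.
  c=F.mean(0); n=np.linalg.svd(F-c)[2][2]; n*=-np.sign(n[0]); r=(F-c)@n; F=F[abs(r)<2.2]
  ret = um.true_divide(
fin.py:8: RuntimeWarning: invalid value encountered in divide
  yv=np.array([n[1],-n[0],0]); yv/=np.linalg.norm(yv); zv=np.cross(-n,yv)
Traceback (most recent call last):
  File "fin.py", line 10, in <module>
    r=cv2.minAreaRect(t); lo,hi=np.percentile(t[:,0],[.5,99.5]); zt=np.percentile(t[:,1],99.5)
                                ~~~~~~~~~~~~~^^^^^^^^^^^^^^^^^^
IndexError: index -1 is out of bounds for axis 0 with size 0
```

```bash
python3 - <<'E'
s=open('fin.py').read()
s=s.replace("    for _ in range(8):\n        c=F","    n=np.array([-.966,-.02,.257]); d0=F@n; h,e=np.histogram(d0,np.arange(d0.min(),d0.max()+3,3)); i=h.argmax(); F=F[abs(d0-e[i]-1.5)<5]; print(nm,len(F))\n    for _ in range(8):\n        c=F")
open('fin.py','w').write(s)
E
python3 fin.py
```

```text
21.1 [ 505.06579862 -127.50903824  269.41724175]Traceback (most recent call last):
  File "fin.py", line 6, in <module>
    n=np.array([-.966,-.02,.257]); d0=F@n; h,e=np.histogram(d0,np.arange(d0.min(),d0.max()+3,3)); i=h.argmax(); F=F[abs(d0-e[i]-1.5)<5]; print(nm,len(F))
                                                                         ~~~~~~^^
    return umr_minimum(a, axis, None, out, keepdims, initial, where)
ValueError: zero-size array to reduction operation minimum which has no identity
```

```bash
python3 - <<'E'
from h import *
for nm in ('side','top'):
    s=cam(nm); S=cloud(s); uv=proj(s,[[474,145,3],[430,145,20],[460,145,120],[455,0,80]]).round().astype(int); print(nm,uv.tolist(),[S[v,u].round().tolist() for u,v in uv])
    F=S.reshape(-1,3); q=F[np.all((F>[350,20,15])&(F<[620,260,250]),axis=1)]; print(len(q),q.min(0).round() if len(q) else '',q.max(0).round() if len(q) else '')
    cv2.imwrite(f'pics/{nm}9.png',s['image'])
a=cv2.imread('pics/side9.png'); b=cv2.imread('pics/top9.png'); cv2.imwrite('pics/fin.png',cv2.resize(np.hstack([b,a]),(800,300),interpolation=cv2.INTER_AREA))
E
```

```text
side [[156, 254], [158, 266], [147, 228], [218, 225]] [[60.0, 100.0, 596.0], [56.0, 101.0, 589.0], [65.0, 101.0, 613.0], [nan, nan, nan]]
0  
top [[165, 206], [163, 223], [154, 208], [218, 212]] [[463.0, 113.0, 147.0], [430.0, 143.0, 28.0], [459.0, 141.0, 135.0], [408.0, -48.0, 731.0]]
1757 [425.  76.  15.] [524. 212. 157.]
```

```bash
sed -i "s/for nm in ('side','top')/for nm in ('top',)/; s/    if nm=='side'.*//; s/    else: cv2.*//" fin.py; sed -i "s/    for b,lo_/    cv2.imwrite('pics\/fin.png',cv2.resize(s['image'][110:280,90:300],None,fx=3,fy=3))\n    for b,lo_/" fin.py; python3 fin.py; python3 - <<'E'
from h import *
s=cam('top'); F=cloud(s).reshape(-1,3)
q=F[np.all((F>[480,70,8])&(F<[560,220,40]),axis=1)]; print('foot-ish',len(q),np.percentile(q,[2,50,98],axis=0).round(1))
E
```

```text
21.25 [ 505.12563784 -126.54334731  269.18333049]
top 860
top yaw 1.22 lean 0.262 w 133.10422439575194 (144.3338165283203, 153.4715118408203) bottom [429.3 143.1   6.9]
foot-ish 142 [[512.7  95.4   8.5]
 [519.  144.2  12.4]
 [524.4 189.1  31.4]]Traceback (most recent call last):
  File "fin.py", line 18, in <module>
    q=S[np.all((S>lo_)&(S<hi_),axis=1)]; print(b,q.min(0).round(),q.max(0).round())
                                                 ~~~~~^^^
    return umr_minimum(a, axis, None, out, keepdims, initial, where)
ValueError: zero-size array to reduction operation minimum which has no identity
```

View pics/fin.png

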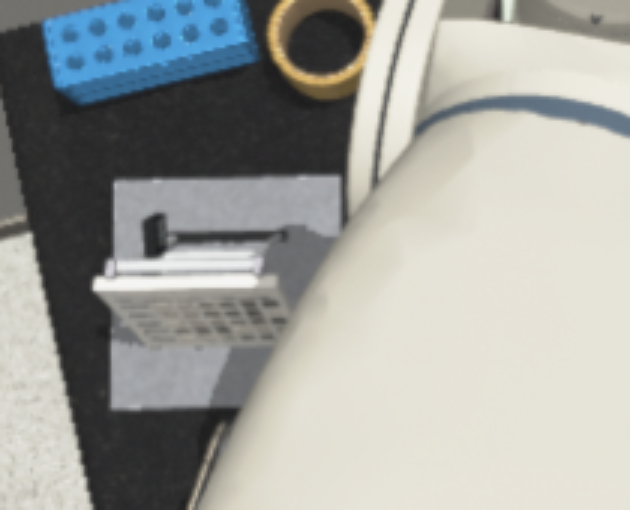

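The chart stands in the middle of the mat: lean 0.26, yaw 1.2° matching the mat, bottom edge at (429,143) and foot at x = 519. I'll let the arm settle, then hand in.

jog_arm(
  commands=[
    [-0.3,[0,0,0],[0,0,0]],
    [-0.3,[0,0,0],[0,0,0]],
    [-0.3,[0,0,0],[0,0,0]],
  ],
)

```text
t: 21.65
ee_pos: [505.1, -127.6, 268.9]
orientation: [-2.063, -2.106, 0.277]
ft_force: [0.2, 0.2, -0.3]
width: 31.3
grasp_force: 0.0
```

```bash
python3 -c "
from h import *
d=cam('wrist'); F=cloud(d).reshape(-1,3)
for lo,hi in (([430,-40,45],[490,40,120]),([540,-60,14],[640,60,35])):
    q=F[np.all((F>lo)&(F<hi),axis=1)]; print(len(q), q.min(0).round() if len(q) else '', q.max(0).round() if len(q) else '')
print(close_job())"
```

```text
375 [448. -16.  45.] [474.   9.  81.]
2205 [564. -32.  14.] [620.  25.  24.]
the job is handed in; nothing more can be done
None
```

The job is handed in: the chart stands free in the middle of the mat, leg fully out, square to it and facing the robot; bottle and carton were not moved. On my first pull at the leg, the chart rose about 10 mm in its rack; I reseated it and opened the leg another way.

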